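Try the dish box cover, free its catch if it holds, and hold the cover open

TASK

Give the dish box's cover a gentle tug up by its pull bar to learn whether its catch is holding. If the cover stops and only drags the white catch bracket up a few millimetres with it, it is caught: do not force it but push the catch's thumb tab along, away from the pull bar, to release it; if it is not caught leave the tab alone. Then lift the cover by the pull bar to about 45 degrees and finish while still holding it open there by the bar, with the bottle, tip rack and dishes beside the box left where they are.

Things in the scene. Friction and masses are not known exactly. Their poses are not given: they have to be found in the camera images.
- case: the fixed grey dish box, 170 (x) by 260 (y) by 80 mm high, culture dishes inside; bolted to the bench. Origin: centre of its underside, on the bench. Its own -x side is its front, facing the robot roughly; +x is the hinge side. The cover's top is 89 mm above the bench when shut
- cover_hinge (a point): the middle of the cover's hinge line, at the far (+x) top edge of the case, 85 mm behind the case's centre and 81 mm above the bench; the hinge axis is the case's y axis
- cover (a joint): angle of the clear cover with white frame (about 300 g with its bar), rad: 0 shut, up to 1.3 (stop); it never stays open by itself but falls shut when let go. Lifted while caught, it stops after about 2 mm and then only moves with the catch bracket, always less than 0.11 rad
- bar_mid (a point): middle of the cover's round aluminium pull bar: 10 mm thick, 80 mm long along the case's y, 70 mm clear between its arms, 45 mm before the cover's edge. In the case frame at x -145, y +55, z 83 mm when shut; swings on a 230 mm arc about the hinge (30 mm up = 2 mm back), turning between the fingers. Pinch it from above, one finger before, one behind; lifting off the arc adds sideways force
- tab_mid (a point): centre of the catch's black thumb tab, an upright block 16 (x) by 10 (y) by 24 mm high on the flat top of the white catch bracket (90 mm wide in y, top 75 mm above the bench) at the box's front, -y side. With the tab at 0 it is in the case frame at x -140, y -60, z 87.5 mm. Axes as the case's. Push it from its +y side (the pull bar's) along the case's -y
- catch_slide (a joint): travel of the thumb tab along the case's -y, m: starts at 0 to 0.003 whether or not the cover is caught; end stop at 0.030. Takes 2 to 4 N, stays where left. Past 0.018 the bolt hidden in the bracket is clear of the cover's steel staple; 0.030 is surest. The bolt may start holding the staple (caught) or clear (free)
- catch_mount (a joint): rise of the white catch bracket in its tight sprung guide, m: 0 at start, stop at 0.018. Rises only if the cover is pulled while caught: begins at about 5 N upward at the bar, then 0.9 N per mm (8 to 10 N give 3 to 5 mm). Afterwards it stays up, at most 3 mm, tab with it. A free cover lifts with 1 to 2 N and never moves it. Over 0.014 the catch has been forced
- bottle_mid (a point): centre of a loose white bottle, 64 mm across, 150 mm high, standing beside the box; leave it alone
- rack_mid (a point): centre of a loose pipette-tip rack, 85 by 120 by 60 mm high, on the other side of the box; leave it alone
- dishes_mid (a point): centre of a loose pile of three culture dishes, 88 mm across, 39 mm high, beside the box; leave it alone

How it is judged:
By the outcome, as a careful person would: the job done as asked, in the order asked, and still so for the second after the job is handed in, while the arm keeps its last pose, push and grip.
It also fails if it takes over 58 s, if anything falls off the work surface, if the arm or the gripper's body presses on something with over 40 N, if the wrist force passes 120 N, or if a joint passes its speed limit or range.

ROBOT

A 6-joint arm with a two-finger parallel gripper is mounted at the origin on the work surface. World frame = base frame: x ahead of the robot, y to its left, z up, the work surface at z = 0. Lengths are in m, angles in rad, forces in N, time in s.
With the tool pointing down it reaches from about 0.275 to 0.725 m from the base axis. Payload 15.9 kg.
Tool frame: the origin (TCP) lies between the finger pads; the fingertips stand 19 mm ahead of it and the grasp point (between the pads) is the TCP (bot.tcp_to_tips is the distance from the TCP to the fingertips, in m); y points along the fingers, x is the direction in which the jaws open and shut, and the axes are right-handed (so a half turn about y gives the same grasp; the last joint's range is limited). The gripper opens to 85 mm and grips with 20 to 120 N. Pads are 22 mm wide; open, the fingers measure 114 mm over their backs; the gripper's body (76 mm by 85 mm) begins 54 mm behind the grasp point. The pads swing forward as they close: fully open they stand 13 mm farther back than shut.
Start: joints at [-1.232, 0.213, -0.034, 1.323, 0, 1.571], TCP at [0.166, -0.472, 0.212] pointing down, gripper open.
Joint ranges: [-2.98, 2.98], [-0.74, 1.72], [-1.14, 1.35], [-2.1, 2.04], [-1.57, 1.44], [-3.14, 3.14]. Speed limits (rad/s): [1.89, 1.89, 2.39, 2.57, 3.14, 3.14].

INTERFACE

Orientations are given as a unit quaternion [x, y, z, w].
In Python, from rig import bot, viewer gives the robot as it stands.
- The arm moves only by the tool play_rows, never from a script. Its argument "series" is a list that holds one entry, the list of rows, each a list of 7 numbers: the closure, from -1 (fully open) to 1 (shut), then the shift along the world's x, y, z in cm, then the turn, a rotation vector about the world's x, y, z in degrees. In form: [[[jaw, tx, ty, tz, ax, ay, az], ...]]. A call has 1 to 10 rows; each row is the pose to reach, as a shift and turn from the pose commanded when the call began; what a row does not reach only later rows make up. A row lasts 1/10 s, in which the tool goes at most 50 mm and 8.59 degrees, less where a joint would pass 70% of its speed; a pose out of reach is approached as far as the arm can. A call with a gripper value outside its range is refused whole. The fingers move at their own pace and stop on an object; "force" is the grip in N (left out, the last holds). Time passes only in rows, so rows that repeat a pose let the fingers close. It gives the time, the measured TCP pose, the force and the opening at its end, in the units of the state.
- bot.read_state(): the state, without advancing time (a new reading comes with each control period).
- viewer.read_camera(name): name is "scene" or "top" or "wrist"; returns the picture (420x560x3 uint8, red, green, blue); there is no depth.
- viewer.camera_model(name): a dict with "fx", "fy", "cx", "cy" (pixels), "R" (3x3) and "t" (3): a world point X has camera coordinates R X + t. Camera axes: x right, y down, z forward; pixel columns grow to the right and rows downward; lengths in m; the calibration is good to about 2 mm. A picture is of the moment at which its call begins: read the wrist's pose just before it. camera_model takes no time and is no camera call; for the wrist camera it gives the pose at the moment of the call.
- bot.finish_job(): hands the job in, once; it reports no verdict.
The state is a dict: "clock": time; "joint_pos": joint angles; "dq": joint speeds; "joint_efforts": joint torques, N m; "tcp_pos": TCP position; "ee_rot": TCP orientation; "force": force on the tool from outside, world axes, zero at the start; "torque": the same for the moment, N m; "finger_gap": opening from 0.0 (shut) to 1.0 (fully open).
Only numpy, scipy, OpenCV 4.12 (cv2) and the standard library are available. Lean on these libraries where they do the work, as an engineer would, in place of code of your own. Each camera call takes 0.05 s, during which the arm holds its last target.

## Working session

There is one attempt and no reset: what is moved stays moved. The work goes in short steps, Python scripts to look and compute and a tool call to move; the robot and the scene stay as the last step left them, time stands still between calls to the robot, and variables do not carry over. Pictures are saved under pics/ and viewed, and the job is handed in when it is done.

Besides the shell and the picture viewer there is one more tool, called after ">>>" as name(argument=value, ...) on one line, values as JSON. play_rows: Moves the arm, as the interface text tells. Its arguments: {"type":"object","properties":{"series":{"type":"array","items":{"type":"array","items":{"type":"array","items":{"type":"number"}}}},"force":{"type":"number"}},"required":["series"]}

```bash
mkdir -p pics; ls
python3 - <<'E'
from rig import bot, viewer
import cv2
for n in("scene","top"):
    im=viewer.read_camera(n); cv2.imwrite(f"pics/{n}0.png",im[:,:,::-1])
    m=viewer.camera_model(n); print(n,m)
s=bot.read_state(); print(s)
E
```

```text
pics
scene {'fx': 507.90699447867985, 'fy': 507.90699447867985, 'cx': 275.73695698915066, 'cy': 205.91469773641603, 'R': array([[ 0.36537397,  0.93083713, -0.00664056],
       [ 0.59380949, -0.23856515, -0.76842499],
       [-0.71686272,  0.27681926, -0.63990542]]), 't': array([-0.24723902, -0.28082961,  1.41202427])}
top {'fx': 446.30161892596044, 'fy': 446.30161892596044, 'cx': 273.1331777930475, 'cy': 204.15432690583648, 'R': array([[ 0.01758274, -0.99965019, -0.01975738],
       [-0.99737576, -0.01614787, -0.07057511],
       [ 0.07023139,  0.02094643, -0.99731078]]), 't': array([0.04367791, 0.6160578 , 0.96882718])}
{'clock': 0.1, 'joint_pos': array([-1.23200376e+00,  2.13318790e-01, -3.49568310e-02,  1.32350761e+00,
       -7.52639014e-06,  1.57078931e+00]), 'dq': array([-0.00070766, -0.00090061,  0.00083435, -0.00211852, -0.00116814,
       -0.00124487]), 'joint_efforts': array([ 1.10179203e-04, -6.87250185e+01,  4.87805021e+01,  1.22689951e-02,
        1.54118247e-04,  1.29192938e-05]), 'tcp_pos': array([ 0.16606773, -0.47128357,  0.21187543]), 'ee_rot': array([-0.57693895,  0.40883396, -0.40826131,  0.57733781]), 'force': array([-0.17859131,  1.27509348, -0.1438414 ]), 'torque': array([-0.00077787, -0.02602364, -0.09165338]), 'finger_gap': 0.9991570428168395}
```

View pics/scene0.png

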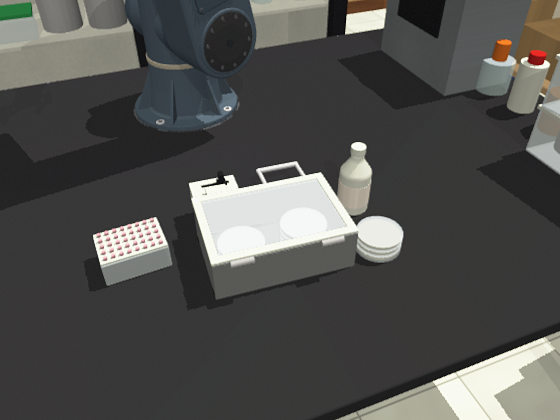

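View pics/top0.png

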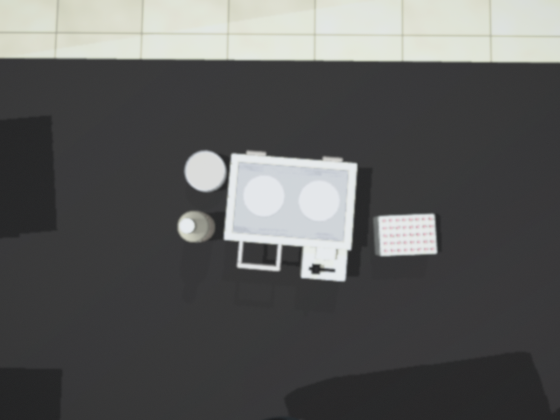

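Run:
```python
import cv2
im=cv2.imread("pics/top0.png"); cv2.imwrite("pics/top0z.png",cv2.resize(im[100:290,150:400],None,fx=3.15,fy=3.15,interpolation=cv2.INTER_CUBIC))
im=cv2.imread("pics/scene0.png"); cv2.imwrite("pics/scene0z.png",cv2.resize(im[120:300,170:420],None,fx=3.2,fy=3.2,interpolation=cv2.INTER_CUBIC))
```

```text
(no output)
```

View pics/top0z.png

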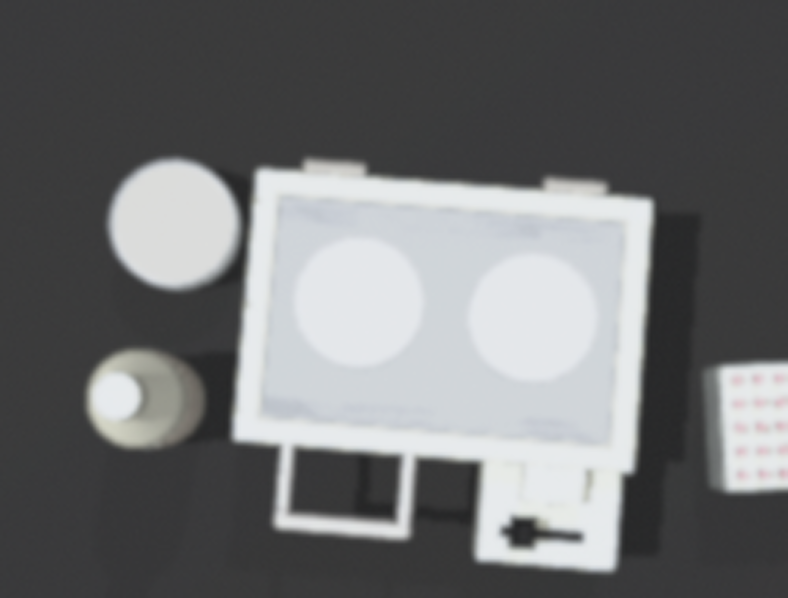

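View pics/scene0z.png

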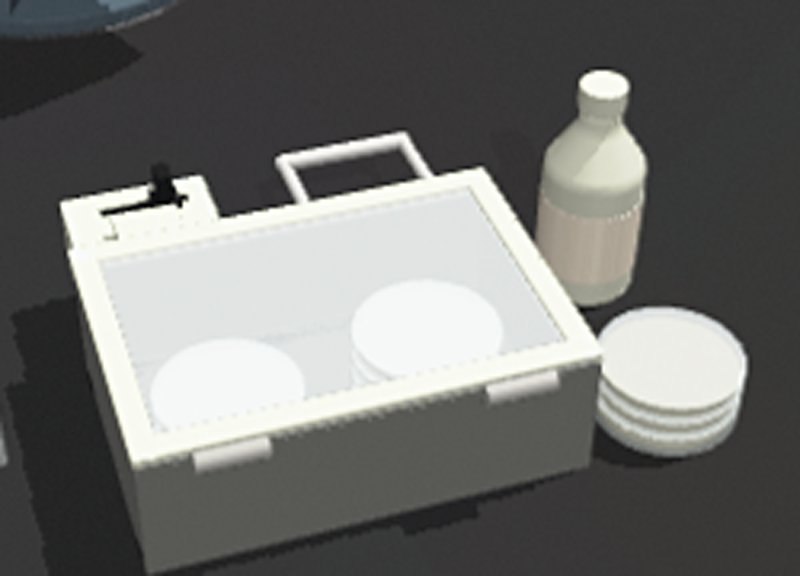

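```bash
cat > h.py <<'E'
import numpy as np
from scipy.optimize import least_squares
from rig import bot, viewer
def proj(n,X,m=None):
    m=m or viewer.camera_model(n); c=m["R"]@np.asarray(X).T+m["t"][:,None]
    return np.c_[m["fx"]*c[0]/c[2]+m["cx"], m["fy"]*c[1]/c[2]+m["cy"]]
def ray(n,uv,z,m=None):
    m=m or viewer.camera_model(n); d=m["R"].T@np.array([(uv[0]-m["cx"])/m["fx"],(uv[1]-m["cy"])/m["fy"],1]); o=-m["R"].T@m["t"]
    return o+d*(z-o[2])/d[2]
E
python3 - <<'E'
from h import *
T=lambda p:(150+p[0]/3.15,100+p[1]/3.15)
S=lambda p:(170+p[0]/3.2,120+p[1]/3.2)
L=[("top",T((258,170)),(.085,.13,.089)),("top",T((653,200)),(.085,-.13,.089)),("top",T((634,472)),(-.085,-.13,.089)),("top",T((234,440)),(-.085,.13,.089)),
("top",T((343,526)),(-.145,.055,.083)),("top",T((520,531)),(-.140,-.06,.0995)),
("scene",S((138,465)),(.085,-.13,.089)),("scene",S((602,355)),(.085,.13,.089)),("scene",S((482,170)),(-.085,.13,.089)),("scene",S((72,250)),(-.085,-.13,.089)),("scene",S((343,147)),(-.145,.055,.083)),("scene",S((161,168)),(-.140,-.06,.0995))]
M={n:viewer.camera_model(n) for n in("top","scene")}
def W(q,P):
    c,s=np.cos(q[2]),np.sin(q[2]); P=np.asarray(P); return np.array([q[0]+c*P[0]-s*P[1],q[1]+s*P[0]+c*P[1],P[2]])
def res(q): return np.concatenate([proj(n,W(q,P)[None],M[n])[0]-uv for n,uv,P in L])
r=least_squares(res,[.5,0,0]); print(r.x,np.degrees(r.x[2])); print(r.fun.reshape(-1,2).round(1))
q=r.x
for k,P in dict(bar=(-.145,.055,.083),tab=(-.14,-.06,.0875),hinge=(.085,0,.081)).items(): print(k,W(q,P))
for n,uv,P in L: print(n,P,(ray(n,uv,P[2],M[n])-W(q,P)).round(4))
print(ray("top",T((118,396)),.15),ray("top",T((175,225)),.039))
E
```

```text
[ 0.61930746  0.0162656  -0.060296  ] -3.4547063127766275
[[-0.1  1.1]
 [-1.   0.8]
 [-0.3 -3.6]
 [ 0.6 -3.3]
 [-0.   1.3]
 [ 0.2  2.3]
 [-1.5 -2.3]
 [ 0.1 -2.1]
 [ 1.   0.9]
 [-0.5  2.1]
 [-0.9  0.9]
 [ 1.1 -0.3]]
bar [0.47788523 0.07990327 0.083     ]
tab [ 0.4759463  -0.03518904  0.0875    ]
hinge [0.70415299 0.01114354 0.081     ]
top (0.085, 0.13, 0.089) [ 0.0023 -0.0002 -0.    ]
top (0.085, -0.13, 0.089) [ 0.0017 -0.002  -0.    ]
top (-0.085, -0.13, 0.089) [-0.0073 -0.0007 -0.    ]
top (-0.085, 0.13, 0.089) [-0.0069  0.001  -0.    ]
top (-0.145, 0.055, 0.083) [ 0.0026  0.     -0.    ]
top (-0.14, -0.06, 0.0995) [0.0046 0.0005 0.    ]
scene (0.085, -0.13, 0.089) [ 0.0058  0.0008 -0.    ]
scene (0.085, 0.13, 0.089) [ 0.0046 -0.0027 -0.    ]
scene (-0.085, 0.13, 0.089) [-0.0035 -0.0004 -0.    ]
scene (-0.085, -0.13, 0.089) [-0.0057  0.0025 -0.    ]
scene (-0.145, 0.055, 0.083) [-0.0023  0.0028 -0.    ]
scene (-0.14, -0.06, 0.0995) [ 0.0003 -0.0023  0.    ]
[0.56175152 0.2163715  0.15      ] [0.68383338 0.20372796 0.039     ]
```

Run:
```python
from h import *
T=lambda p:(150+p[0]/3.15,100+p[1]/3.15)
S=lambda p:(170+p[0]/3.2,120+p[1]/3.2)
L=[("top",T((258,170)),(.085,.13,.089)),("top",T((653,200)),(.085,-.13,.089)),("top",T((634,472)),(-.085,-.13,.089)),("top",T((234,440)),(-.085,.13,.089)),
("top",T((343,526)),(-.145,.055,.083)),("top",T((520,531)),(-.140,-.06,.0995)),
("scene",S((138,465)),(.085,-.13,.089)),("scene",S((602,355)),(.085,.13,.089)),("scene",S((482,170)),(-.085,.13,.089)),("scene",S((72,250)),(-.085,-.13,.089)),("scene",S((343,147)),(-.145,.055,.083)),("scene",S((161,168)),(-.140,-.06,.0995))]
M={n:viewer.camera_model(n) for n in("top","scene")}
def W(q,P):
    P=np.array(P)
    if P[0]==.085 and P[2]==.089:P[0]=q[3]
    if P[0]==-.085:P[0]=q[4]
    c,s=np.cos(q[2]),np.sin(q[2]); return np.array([q[0]+c*P[0]-s*P[1],q[1]+s*P[0]+c*P[1],P[2]])
def res(q): return np.concatenate([proj(n,W(q,P)[None],M[n])[0]-uv for n,uv,P in L])
r=least_squares(res,[.5,0,0,.085,-.085]); print(r.x,np.degrees(r.x[2])); print(r.fun.reshape(-1,2).round(1))
q=r.x
for k,P in dict(bar=(-.145,.055,.083),tab=(-.14,-.06,.0875),hinge=(.085,0,.081)).items(): print(k,W(q,P))
from scipy.spatial.transform import Rotation as R
s=bot.read_state(); print(R.from_quat(s["ee_rot"]).as_matrix().round(3))
```

```text
[ 0.62166679  0.01606682 -0.06132037  0.08599253 -0.09368472] -3.5133985732771134
[[ 0.1 -0.5]
 [-0.8 -0.8]
 [-0.5 -0.4]
 [ 0.3 -0.3]
 [ 0.   0.1]
 [ 0.3  1.2]
 [-1.1 -0.9]
 [ 0.9 -0.8]
 [-0.2 -0.8]
 [-1.2  0. ]
 [-0.5  1.5]
 [ 1.4  0.3]]
bar [0.48030982 0.07984933 0.083     ]
tab [ 0.478253   -0.03524094  0.0875    ]
hinge [0.70650703 0.01085785 0.081     ]
[[ 0.332 -0.     0.943]
 [-0.943  0.001  0.332]
 [-0.001 -1.    -0.   ]]
```

>>> play_rows(series=[[[-1, 2, 3.4, 0, 0, 0, 4], [-1, 4, 6.9, 0, 0, 0, 8], [-1, 6, 10.3, 0, 0, 0, 12], [-1, 8, 13.8, 0, 0, 0, 16], [-1, 10, 17.2, 0, 0, 0, 21], [-1, 12, 20.7, 0, 0, 0, 25], [-1, 14, 24.1, 0, 0, 0, 29], [-1, 15.7, 27.6, 0, 0, 0, 33.5]]])

```text
clock: 0.9
tcp_pos: [0.3236, -0.194, 0.2122]
ee_rot: [-0.671, 0.224, -0.224, 0.671]
force: [-0.1, 0.2, -0.4]
finger_gap: 0.998
```

>>> play_rows(series=[[[0.1, 2, 3.4, 0, 0, 0, 4], [0.1, 4, 6.9, 0, 0, 0, 8], [0.1, 6, 10.3, 0, 0, 0, 12], [0.1, 8, 13.8, 0, 0, 0, 16], [0.1, 10, 17.2, 0, 0, 0, 21], [0.1, 12, 20.7, 0, 0, 0, 25], [0.1, 14, 24.1, -1, 0, 0, 29], [0.1, 15.7, 27.6, -2, 0, 0, 33.5], [0.1, 15.7, 27.6, -2, 0, 0, 33.5]]])

```text
clock: 1.8
tcp_pos: [0.4807, 0.0837, 0.1904]
ee_rot: [-0.707, 0.021, -0.019, 0.707]
force: [-0.7, -1.3, -0.8]
finger_gap: 0.449
```

Run:
```python
from h import *
import cv2
from scipy.spatial.transform import Rotation as R
s=bot.read_state(); print(s["clock"],s["tcp_pos"],s["finger_gap"],s["force"],R.from_quat(s["ee_rot"]).as_matrix().round(3))
m=viewer.camera_model("wrist");print(m)
im=viewer.read_camera("wrist"); cv2.imwrite("pics/w1.png",im[:,:,::-1])
print(proj("wrist",[[.4803,.0798,.083],[.4783,-.0352,.0995]],m))
```

```text
1.8 [0.48065687 0.08367601 0.19038961] 0.4494300492569523 [-0.67673813 -1.34286737 -0.83409558] [[ 0.998 -0.002  0.056]
 [-0.056  0.     0.998]
 [-0.002 -1.     0.   ]]
{'fx': 356.65448171518995, 'fy': 356.65448171518995, 'cx': 273.79493067099486, 'cy': 202.9536267396553, 'R': array([[ 0.99833939, -0.05756968, -0.00204949],
       [-0.05495824, -0.96250948,  0.26562209],
       [-0.01726443, -0.26506836, -0.96407505]]), 't': array([-0.4746902 ,  0.0787448 ,  0.38888732])}
[[273.85624749 199.87335876]
 [279.42074244 339.73754067]]
```

View pics/w1.png

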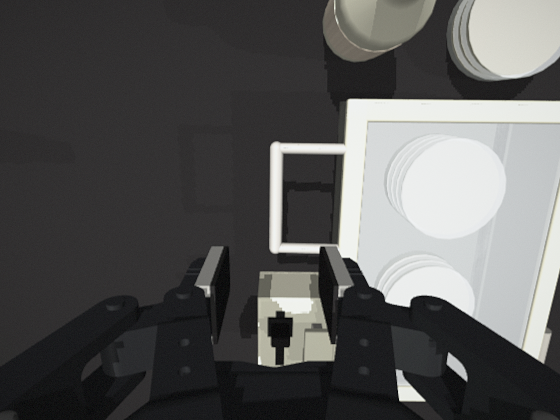

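Run:
```python
from h import *
import cv2
im=cv2.imread("pics/w1.png"); cv2.imwrite("pics/w1z.png",cv2.resize(im[130:380,220:370],None,fx=4,fy=4,interpolation=cv2.INTER_CUBIC)[:, :][::1][0:1000])
cv2.imwrite("pics/w1z.png",cv2.resize(im[260:380,230:370],None,fx=5,fy=5,interpolation=cv2.INTER_CUBIC))
m=viewer.camera_model("wrist")
for p in[(276.5,146),(276.5,248),(276.5,197)]:print(ray("wrist",p,.083,m))
def W(P,q=(.62167,.01607,-.0613)):
    c,s=np.cos(q[2]),np.sin(q[2]); return np.array([q[0]+c*P[0]-s*P[1],q[1]+s*P[0]+c*P[1],P[2]])
for dx in(-.008,.008):
  for dy in(-.005,.005):
    for z in(.0755,.0995): print(dx,dy,z,(proj("wrist",[W((-.14+dx,-.06+dy,z))],m)[0]-(230,260))*5)
```

```text
[0.48416951 0.11969491 0.083     ]
[0.47932249 0.03715518 0.083     ]
[0.48184127 0.08004745 0.083     ]
-0.008 -0.005 0.0755 [205.23777055 326.08684467]
-0.008 -0.005 0.0995 [203.89364902 412.45891501]
-0.008 0.005 0.0755 [205.15733035 276.86034443]
-0.008 0.005 0.0995 [203.79464412 360.13041974]
0.008 -0.005 0.0755 [294.74690989 326.23498688]
0.008 -0.005 0.0995 [300.40708486 412.62625347]
0.008 0.005 0.0755 [295.42032887 277.00568142]
0.008 0.005 0.0995 [301.1851158  360.29463036]
```

View pics/w1z.png

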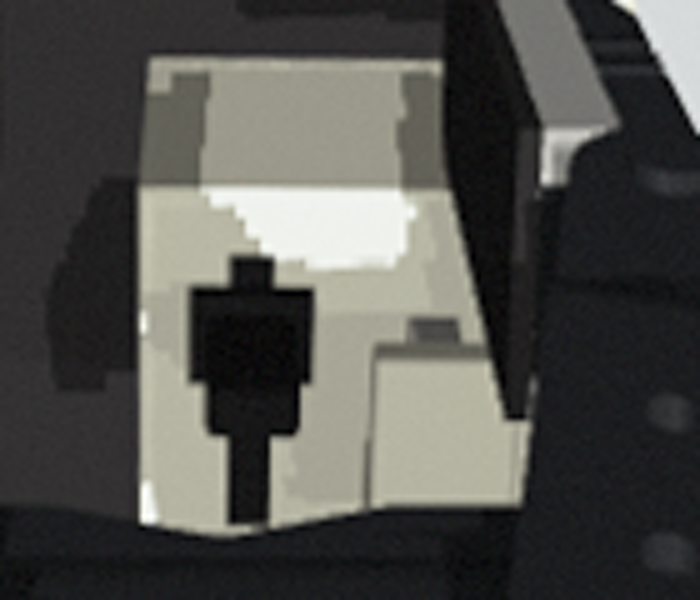

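>>> play_rows(series=[[[0.1, 0, -0.3, -2.5, 0, 0, 0], [0.1, 0, -0.3, -5, 0, 0, 0], [0.1, 0, -0.3, -7, 0, 0, 0], [0.1, 0, -0.3, -9, 0, 0, 0], [0.1, 0, -0.3, -10, 0, 0, 0], [0.1, 0, -0.3, -10.7, 0, 0, 0], [0.1, 0, -0.3, -10.7, 0, 0, 0]]], force=30)

```text
clock: 2.55
tcp_pos: [0.4799, 0.0771, 0.0851]
ee_rot: [0.707, -0.023, 0.022, -0.707]
force: [0.1, -0.3, -0.1]
finger_gap: 0.449
```

Run:
```python
from h import *
import cv2
print(bot.read_state()["tcp_pos"])
a=viewer.read_camera("wrist"); b=viewer.read_camera("scene")
cv2.imwrite("pics/w2.png",a[:,:,::-1])
cv2.imwrite("pics/s2.png",cv2.resize(b[80:260,150:400],None,fx=3.2,fy=3.2)[:,:,::-1])
```

```text
[0.47990104 0.07706316 0.08514133]
```

View pics/w2.png

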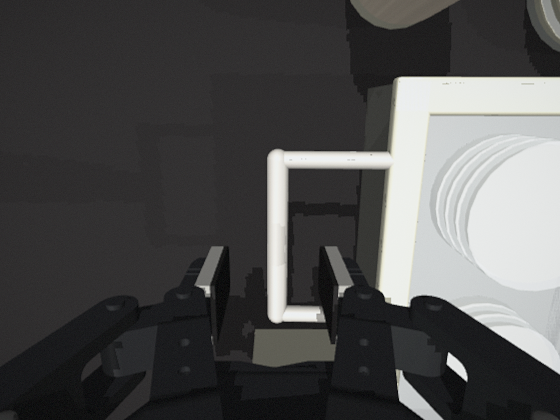

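View pics/s2.png

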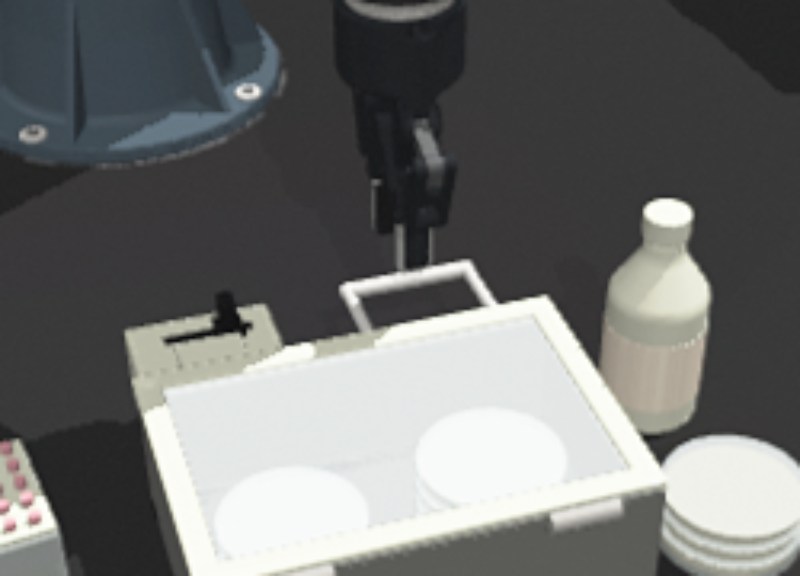

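Run:
```python
from h import *
import cv2
s=bot.read_state();t=s["tcp_pos"];print(t)
P=[t,t+[0,0,-.019],t+[.02,0,-.01],t+[-.02,0,-.01],[.481,.08,.083]]
print(proj("wrist",P)); print((proj("scene",P)-(150,80))*3.2)
b=viewer.read_camera("scene");cv2.imwrite("pics/s3.png",cv2.resize(b[130:190,220:320],None,fx=8,fy=8,interpolation=cv2.INTER_CUBIC)[:,:,::-1])
```

```text
[0.48056478 0.0773449  0.08601338]
[[273.75821986 248.53789395]
 [273.72150055 234.89677692]
 [312.38540917 238.68095317]
 [235.22381099 243.35244899]
 [274.28366914 241.16070595]]
[[401.99852806 277.14622515]
 [402.19874634 301.29298419]
 [413.67731619 307.16029899]
 [390.84631775 273.15910804]
 [406.15652097 280.4753269 ]]
```

View pics/s3.png

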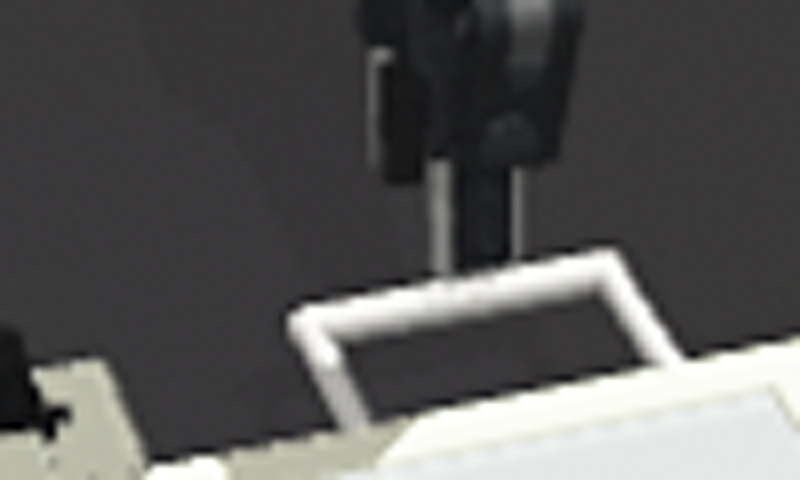

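Run:
```python
from h import *
import cv2
s=bot.read_state();t=s["tcp_pos"];print(t,s["finger_gap"])
m=viewer.camera_model("wrist")
for z in(.10,.08,.06,.04,.02,0,-.01,-.02):
  for dx in (.022,-.022):
    print(z,dx,proj("wrist",[t+[dx,.011,z],t+[dx,-.011,z]],m).round(0).tolist(),((proj("scene",[t+[dx,.011,z],t+[dx,-.011,z]])-(220,130))*8).round(0).tolist())
im=cv2.imread("pics/w2.png"); cv2.imwrite("pics/w2z.png",cv2.resize(im[220:360,170:380],None,fx=3.8,fy=3.8,interpolation=cv2.INTER_CUBIC))
```

```text
[0.48068314 0.07741106 0.08612184] 0.45331576671568813
0.1 0.022 [[375.0, 378.0], [374.0, 459.0]] [[520.0, -14.0], [433.0, 4.0]]
0.1 -0.022 [[168.0, 390.0], [182.0, 469.0]] [[452.0, -102.0], [367.0, -85.0]]
0.08 0.022 [[354.0, 322.0], [355.0, 391.0]] [[520.0, 58.0], [434.0, 77.0]]
0.08 -0.022 [[189.0, 332.0], [199.0, 399.0]] [[452.0, -31.0], [369.0, -13.0]]
0.06 0.022 [[341.0, 286.0], [342.0, 345.0]] [[519.0, 129.0], [435.0, 148.0]]
0.06 -0.022 [[203.0, 294.0], [211.0, 352.0]] [[453.0, 39.0], [370.0, 57.0]]
0.04 0.022 [[331.0, 259.0], [332.0, 311.0]] [[519.0, 198.0], [435.0, 217.0]]
0.04 -0.022 [[213.0, 266.0], [220.0, 318.0]] [[453.0, 107.0], [372.0, 125.0]]
0.02 0.022 [[324.0, 240.0], [325.0, 286.0]] [[519.0, 265.0], [436.0, 284.0]]
0.02 -0.022 [[221.0, 246.0], [226.0, 292.0]] [[453.0, 173.0], [373.0, 191.0]]
0 0.022 [[318.0, 225.0], [319.0, 266.0]] [[518.0, 330.0], [437.0, 350.0]]
0 -0.022 [[227.0, 230.0], [231.0, 272.0]] [[454.0, 238.0], [374.0, 256.0]]
-0.01 0.022 [[316.0, 218.0], [317.0, 258.0]] [[518.0, 362.0], [437.0, 382.0]]
-0.01 -0.022 [[229.0, 224.0], [233.0, 263.0]] [[454.0, 269.0], [375.0, 288.0]]
-0.02 0.022 [[313.0, 212.0], [315.0, 251.0]] [[518.0, 394.0], [437.0, 414.0]]
-0.02 -0.022 [[232.0, 218.0], [235.0, 255.0]] [[454.0, 301.0], [376.0, 319.0]]
```

View pics/w2z.png

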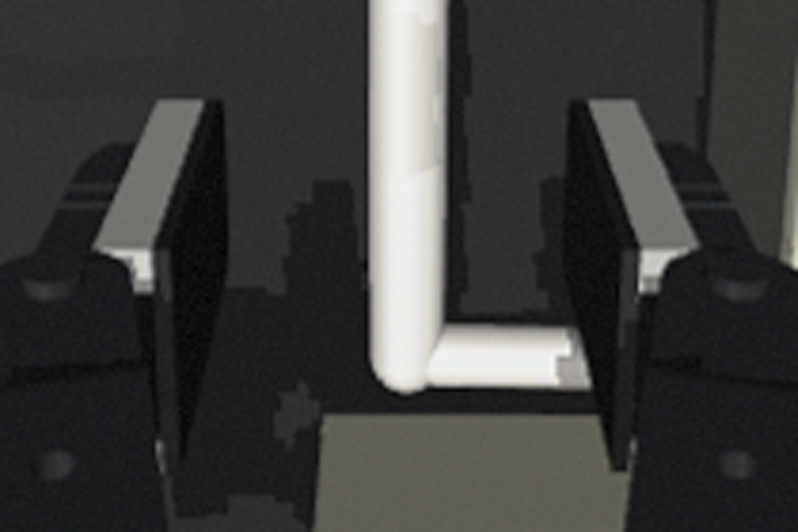

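>>> play_rows(series=[[[0.8, 0, 0, 0, 0, 0, 0], [0.8, 0, 0, 0, 0, 0, 0], [0.8, 0, 0, 0, 0, 0, 0], [0.8, 0, 0, 0, 0, 0, 0]]], force=20)

```text
clock: 3.1
tcp_pos: [0.4802, 0.0775, 0.0854]
ee_rot: [-0.707, 0.022, -0.022, 0.707]
force: [-1.2, -0.1, 0.3]
finger_gap: 0.101
```

Run:
```python
from h import *
import cv2
s=bot.read_state();t=s["tcp_pos"];print(t,s["finger_gap"],s["force"])
a=viewer.read_camera("wrist"); b=viewer.read_camera("scene")
A=cv2.resize(a[200:350,170:380],(780,557));B=cv2.resize(b[130:190,220:320],(780,468))
cv2.imwrite("pics/w4.png",A[:,:,::-1]);cv2.imwrite("pics/s4.png",B[:,:,::-1])
```

```text
[0.48021969 0.07748277 0.08541091] 0.10087083056447038 [-1.18144649 -0.12485518  0.31479509]
```

View pics/w4.png

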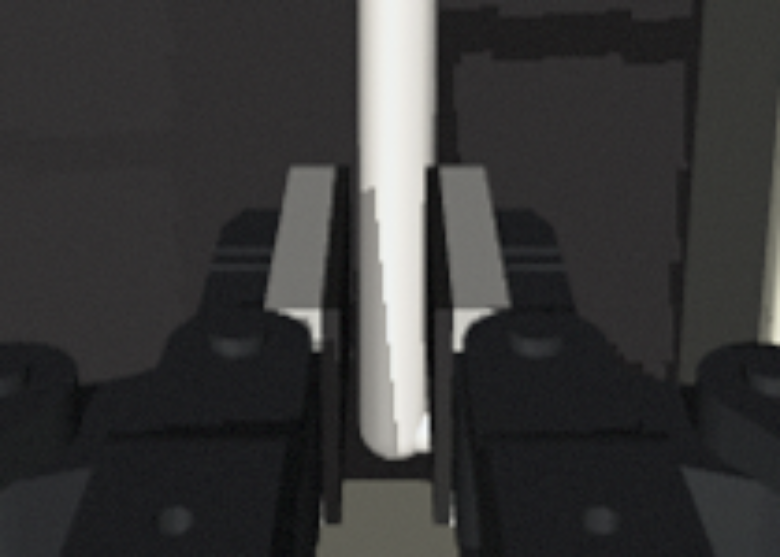

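View pics/s4.png

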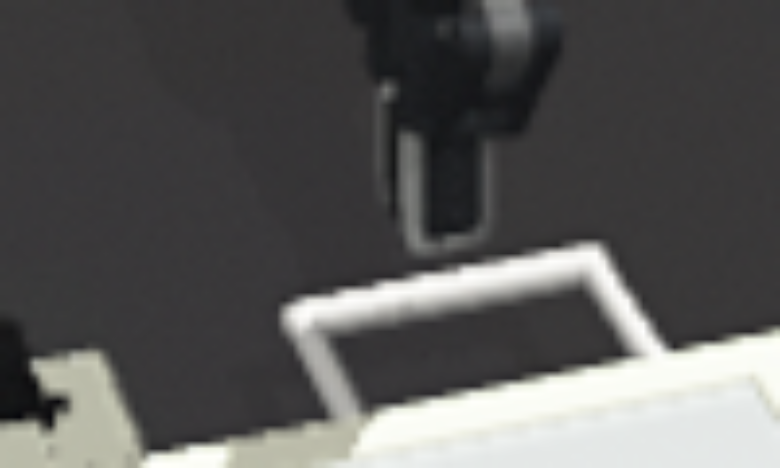

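Run:
```python
from h import *
print(bot.tcp_to_tips,[a for a in dir(bot) if a[0]!='_'],[a for a in dir(viewer) if a[0]!='_'])
s=bot.read_state();t=s["tcp_pos"]
for z in (.03,.025,.02,.015,.01,0,-.019):
  print(z,((proj("wrist",[t+[.01,.011,z],t+[-.01,.011,z]])-(170,200))*3.714).round(0).tolist(),((proj("scene",[t+[.01,.011,z],t+[.01,-.011,z]])-(220,130))*7.8).round(0).tolist())
```

```text
0.019 ['IKError', 'finish_job', 'read_state', 'tcp_to_tips'] ['camera_model', 'read_camera']
0.03 [[471.0, 189.0], [287.0, 199.0]] [[487.0, 202.0], [407.0, 221.0]]
0.025 [[469.0, 171.0], [290.0, 181.0]] [[487.0, 219.0], [407.0, 237.0]]
0.02 [[466.0, 154.0], [293.0, 165.0]] [[487.0, 235.0], [407.0, 253.0]]
0.015 [[464.0, 139.0], [296.0, 149.0]] [[487.0, 251.0], [408.0, 269.0]]
0.01 [[461.0, 124.0], [298.0, 134.0]] [[487.0, 267.0], [408.0, 285.0]]
0 [[457.0, 97.0], [303.0, 106.0]] [[487.0, 298.0], [408.0, 317.0]]
-0.019 [[450.0, 54.0], [311.0, 62.0]] [[487.0, 357.0], [409.0, 376.0]]
```

>>> play_rows(series=[[[0.1, 0.1, 0.25, 0, 0, 0, 0], [0.1, 0.1, 0.25, 0, 0, 0, 0], [0.1, 0.1, 0.25, 0, 0, 0, 0], [0.1, 0.1, 0.25, -1, 0, 0, 0], [0.1, 0.1, 0.25, -2, 0, 0, 0], [0.1, 0.1, 0.25, -3, 0, 0, 0], [0.1, 0.1, 0.25, -3.8, 0, 0, 0], [0.1, 0.1, 0.25, -3.8, 0, 0, 0]]])

```text
clock: 4.0
tcp_pos: [0.4802, 0.0798, 0.0459]
ee_rot: [0.707, -0.023, 0.021, -0.707]
force: [-0.5, 0.5, 0.3]
finger_gap: 0.453
```

Run:
```python
from h import *
import cv2
s=bot.read_state();t=s["tcp_pos"];print(t,s["finger_gap"],s["force"])
a=viewer.read_camera("wrist"); b=viewer.read_camera("scene")
A=cv2.resize(a[150:350,130:410],(780,557));B=cv2.resize(b[130:190,220:320],(780,468))
cv2.imwrite("pics/w5.png",A[:,:,::-1]);cv2.imwrite("pics/s5.png",B[:,:,::-1])
```

```text
[0.48023059 0.07976361 0.04588712] 0.4530023089377732 [-0.5218977   0.53386181  0.2553529 ]
```

View pics/w5.png

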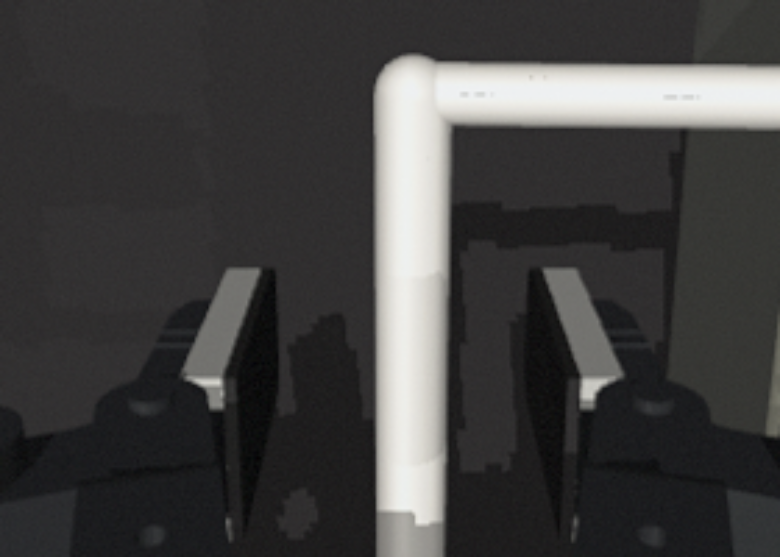

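View pics/s5.png

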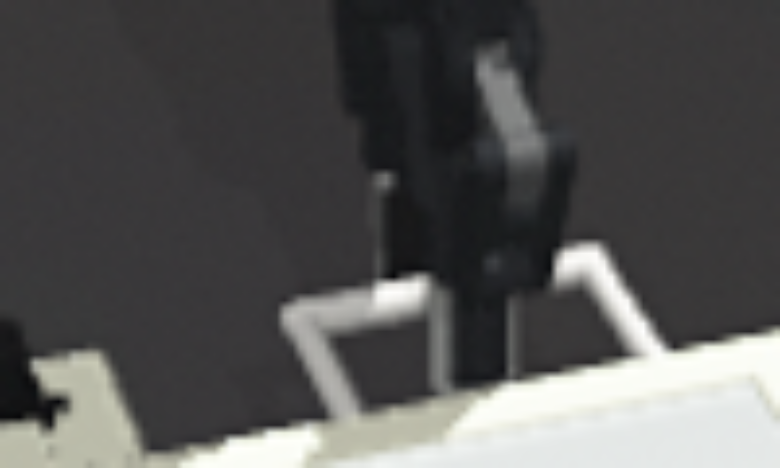

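>>> play_rows(series=[[[1, 0.1, 0, 0, 0, 0, 0], [1, 0.1, 0, 0, 0, 0, 0], [1, 0.1, 0, 0, 0, 0, 0], [1, 0.1, 0, 0, 0, 0, 0], [1, 0.1, 0, 0, 0, 0, 0]]], force=30)

```text
clock: 4.6
tcp_pos: [0.4817, 0.0801, 0.0476]
ee_rot: [-0.707, 0.022, -0.022, 0.707]
force: [-6.4, 0.3, 7.2]
finger_gap: 0.105
```

Run:
```python
from h import *
import cv2
s=bot.read_state();t=s["tcp_pos"];print(t,s["finger_gap"],s["force"])
a=viewer.read_camera("wrist"); b=viewer.read_camera("scene")
A=cv2.resize(a[150:350,130:410],(780,557));B=cv2.resize(b[110:210,180:320],(780,557))
cv2.imwrite("pics/w6.png",A[:,:,::-1]);cv2.imwrite("pics/s6.png",B[:,:,::-1])
```

```text
[0.48171704 0.08005915 0.04764514] 0.10534113509324047 [-6.40213663  0.30049524  7.17440067]
```

View pics/w6.png

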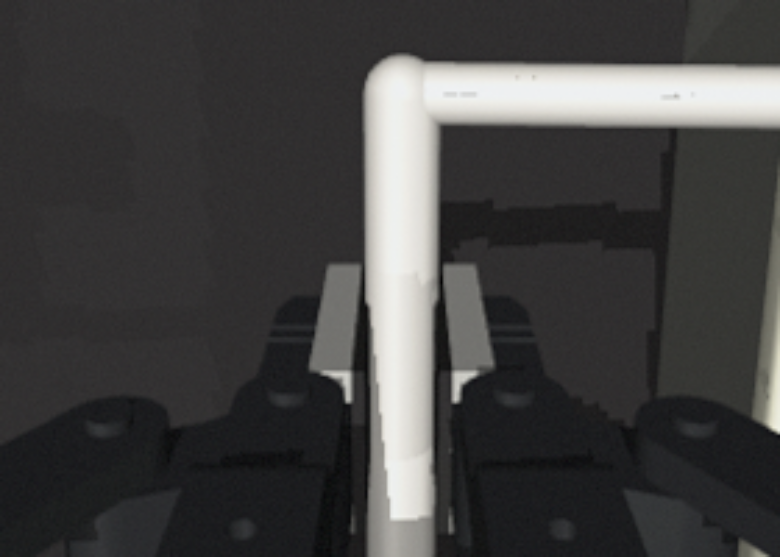

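View pics/s6.png

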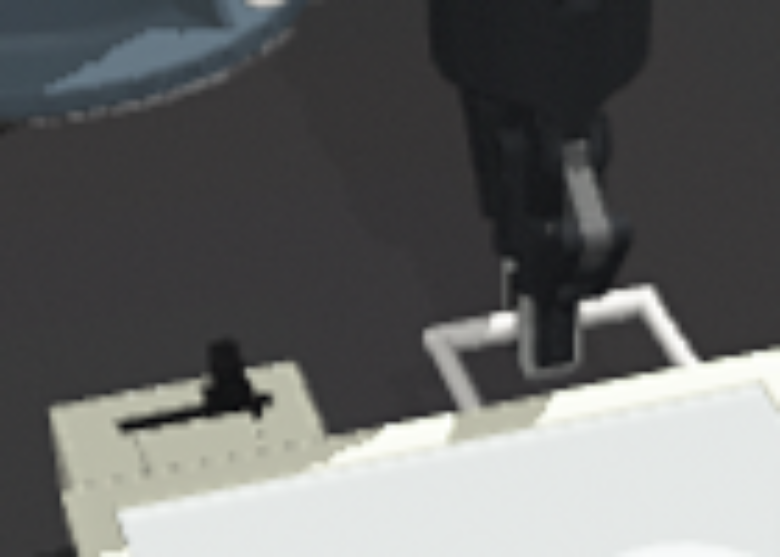

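>>> play_rows(series=[[[1, -0.1, 0, 0.05, 0, 0, 0], [1, -0.1, 0, 0.1, 0, 0, 0], [1, -0.1, 0, 0.15, 0, 0, 0], [1, -0.1, 0, 0.2, 0, 0, 0], [1, -0.1, 0, 0.2, 0, 0, 0]]])

```text
clock: 5.2
tcp_pos: [0.4816, 0.08, 0.0495]
ee_rot: [-0.707, 0.022, -0.022, 0.707]
force: [5.4, 0.2, -0.7]
finger_gap: 0.102
```

>>> play_rows(series=[[[1, 0.05, 0, 0.05, 0, 0, 0], [1, 0.05, 0, 0.1, 0, 0, 0], [1, 0.05, 0, 0.15, 0, 0, 0], [1, 0.05, 0, 0.2, 0, 0, 0], [1, 0.05, 0, 0.2, 0, 0, 0]]])

```text
clock: 5.7
tcp_pos: [0.4817, 0.08, 0.0514]
ee_rot: [-0.707, 0.022, -0.022, 0.707]
force: [3.2, 2.1, -1.7]
finger_gap: 0.107
```

>>> play_rows(series=[[[1, 0.03, 0, 0.05, 0, 0, 0], [1, 0.03, 0, 0.1, 0, 0, 0], [1, 0.03, 0, 0.15, 0, 0, 0], [1, 0.03, 0, 0.2, 0, 0, 0], [1, 0.03, 0, 0.2, 0, 0, 0]]])

```text
clock: 6.2
tcp_pos: [0.4817, 0.08, 0.0533]
ee_rot: [-0.707, 0.022, -0.022, 0.707]
force: [0.5, 3.8, -1.9]
finger_gap: 0.101
```

>>> play_rows(series=[[[1, 0.03, 0, 0.05, 0, 0, 0], [1, 0.03, 0, 0.1, 0, 0, 0], [1, 0.03, 0, 0.15, 0, 0, 0], [1, 0.03, 0, 0.2, 0, 0, 0], [1, 0.03, 0, 0.2, 0, 0, 0]]])

```text
clock: 6.7
tcp_pos: [0.4818, 0.0799, 0.0552]
ee_rot: [-0.707, 0.022, -0.022, 0.707]
force: [-4.2, 3.6, -2.3]
finger_gap: 0.099
```

Run:
```python
from h import *
import cv2
s=bot.read_state();t=s["tcp_pos"];print(t,s["finger_gap"],s["force"],s["torque"])
a=viewer.read_camera("wrist"); b=viewer.read_camera("scene")
A=cv2.resize(a[150:350,130:410],(780,557));B=cv2.resize(b[110:210,180:320],(780,557))
cv2.imwrite("pics/w7.png",A[:,:,::-1]);cv2.imwrite("pics/s7.png",B[:,:,::-1])
```

```text
[0.4818219  0.07994598 0.05520953] 0.09943920085860387 [-4.23282535  3.63383468 -2.27821683] [ 0.73657911  0.83196508 -0.01543112]
```

View pics/w7.png

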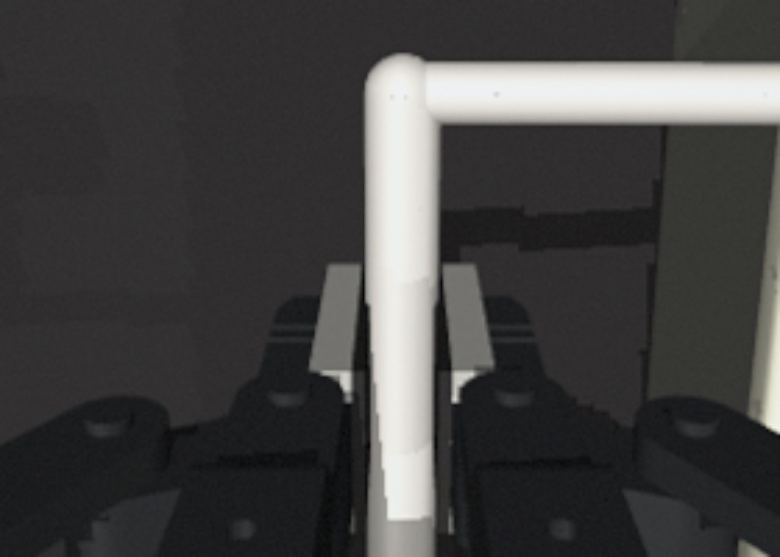

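View pics/s7.png

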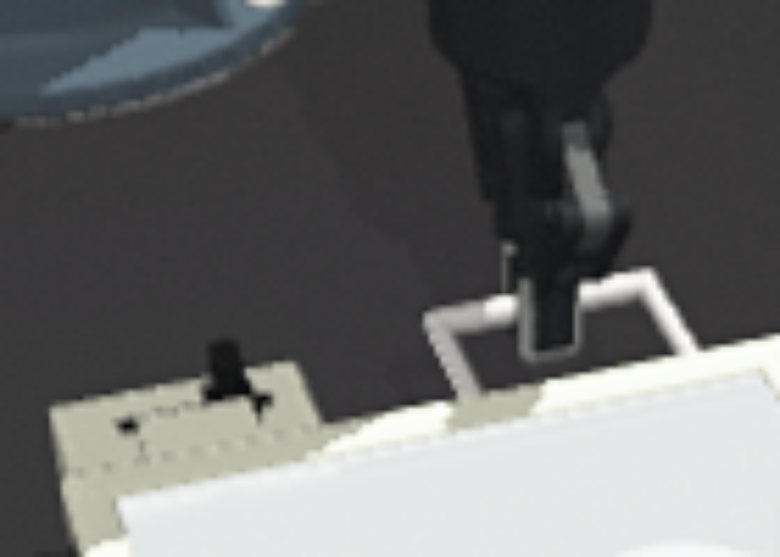

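>>> play_rows(series=[[[1, -0.02, -0.02, 0.1, 0, 0, 0], [1, -0.02, -0.02, 0.2, 0, 0, 0], [1, -0.01, -0.02, 0.3, 0, 0, 0], [1, -0.01, -0.02, 0.4, 0, 0, 0], [1, 0, -0.02, 0.5, 0, 0, 0], [1, 0, -0.02, 0.6, 0, 0, 0], [1, 0.01, -0.02, 0.7, 0, 0, 0], [1, 0.01, -0.02, 0.8, 0, 0, 0]]])

```text
clock: 7.6
tcp_pos: [0.4823, 0.0799, 0.0633]
ee_rot: [-0.707, 0.022, -0.022, 0.707]
force: [-1.5, 4.5, -2.2]
finger_gap: 0.101
```

Run:
```python
from h import *
import cv2
s=bot.read_state();t=s["tcp_pos"];print(t,s["finger_gap"],s["force"],s["torque"])
b=viewer.read_camera("scene")
B=cv2.resize(b[110:210,180:320],(780,557))
cv2.imwrite("pics/s8.png",B[:,:,::-1])
```

```text
[0.48226153 0.07989627 0.06332251] 0.1011127208082354 [-1.4658009   4.50540208 -2.1623043 ] [ 0.92221476  0.56756538 -0.05058487]
```

View pics/s8.png

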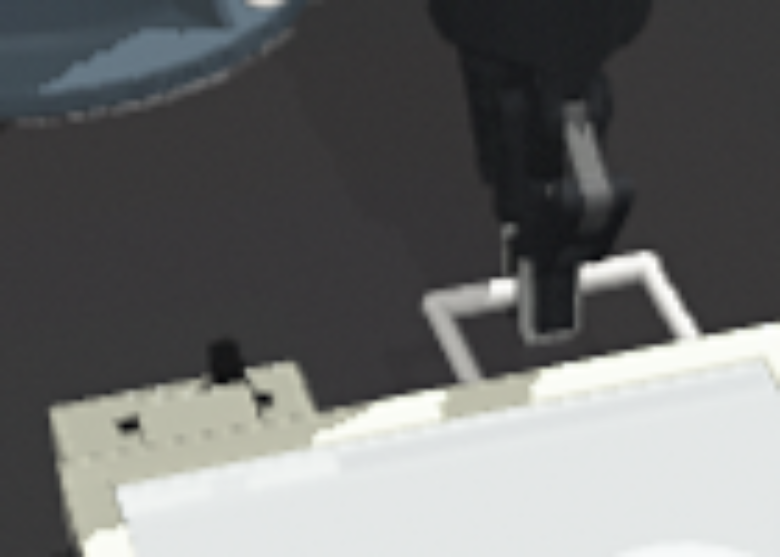

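>>> play_rows(series=[[[1, 0.07, 0.03, 0.83, 0, 0, 0], [1, 0.17, 0.02, 1.63, 0, 0, 0], [1, 0.31, 0.02, 2.42, 0, 0, 0], [1, 0.47, 0.01, 3.21, 0, 0, 0], [1, 0.65, 0, 3.99, 0, 0, 0], [1, 0.87, -0.01, 4.76, 0, 0, 0], [1, 1.11, -0.03, 5.53, 0, 0, 0], [1, 1.38, -0.05, 6.29, 0, 0, 0], [1, 1.67, -0.06, 7.03, 0, 0, 0], [1, 1.99, -0.08, 7.77, 0, 0, 0]]])

```text
clock: 8.65
tcp_pos: [0.5017, 0.0787, 0.1415]
ee_rot: [0.707, -0.023, 0.022, -0.707]
force: [-8.7, -0.6, 1.7]
finger_gap: 0.101
```

Run:
```python
from h import *
import cv2
s=bot.read_state();t=s["tcp_pos"];print(t,s["finger_gap"],s["force"],s["torque"])
b=viewer.read_camera("scene")
cv2.imwrite("pics/s9.png",cv2.resize(b[60:320,100:440],(785,600))[:,:,::-1])
for a in (26.5,28.5,30.5,32.5,34.5,36.5,38.5,40.5,42.5,44.5,45.5):
    r=np.radians([24.5,a]); d=.23*(np.cos(r[0])-np.cos(r[1])); print(a,(100*np.array([.998*d,-.061*d,.23*(np.sin(r[1])-np.sin(r[0]))])).round(2))
```

```text
[0.50169437 0.07874511 0.14149251] 0.1014229217620062 [-8.70298024 -0.56090679  1.70349356] [-0.0428331   1.8508119  -0.02748416]
26.5 [ 0.34 -0.02  0.72]
28.5 [ 0.71 -0.04  1.44]
30.5 [ 1.11 -0.07  2.14]
32.5 [ 1.53 -0.09  2.82]
34.5 [ 1.97 -0.12  3.49]
36.5 [ 2.44 -0.15  4.14]
38.5 [ 2.92 -0.18  4.78]
40.5 [ 3.43 -0.21  5.4 ]
42.5 [ 3.96 -0.24  6.  ]
44.5 [ 4.52 -0.28  6.58]
45.5 [ 4.8  -0.29  6.87]
```

View pics/s9.png

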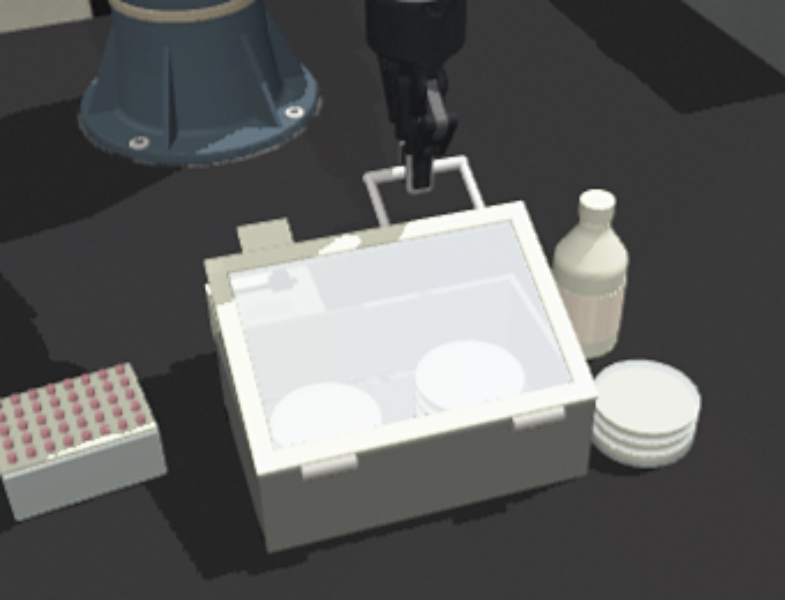

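>>> play_rows(series=[[[1, 0.27, -0.02, 0.72, 0, 0, 0], [1, 0.63, -0.04, 1.44, 0, 0, 0], [1, 1.02, -0.07, 2.14, 0, 0, 0], [1, 1.44, -0.09, 2.82, 0, 0, 0], [1, 1.88, -0.12, 3.49, 0, 0, 0], [1, 2.34, -0.15, 4.14, 0, 0, 0]]])

```text
clock: 9.3
tcp_pos: [0.5252, 0.0773, 0.1832]
ee_rot: [0.707, -0.023, 0.022, -0.707]
force: [-11.3, -1.8, 4.6]
finger_gap: 0.103
```

>>> play_rows(series=[[[1, 0.4, -0.03, 0.69, 0, 0, 0], [1, 0.89, -0.06, 1.32, 0, 0, 0], [1, 1.41, -0.08, 1.93, 0, 0, 0], [1, 1.96, -0.1, 2.51, 0, 0, 0], [1, 2.25, -0.12, 2.81, 0, 0, 0], [1, 2.25, -0.12, 2.81, 0, 0, 0]]])

```text
clock: 9.9
tcp_pos: [0.5485, 0.0758, 0.2114]
ee_rot: [0.707, -0.022, 0.022, -0.707]
force: [-9.5, -4.3, 5.6]
finger_gap: 0.101
```

Run:
```python
from h import *
import cv2
s=bot.read_state();t=s["tcp_pos"];print(s["clock"],t,s["finger_gap"],s["force"],s["torque"])
print(np.degrees(np.arcsin((.083+t[2]-.0476-.081)/.23))-.5, np.degrees(np.arccos((.7065+.061*.055-t[0]+0*.1)/.23)))
b=viewer.read_camera("scene");a=viewer.read_camera("wrist");c=viewer.read_camera("top")
cv2.imwrite("pics/s10.png",cv2.resize(b[20:320,70:440],(740,600))[:,:,::-1])
cv2.imwrite("pics/w10.png",a[:,:,::-1]);cv2.imwrite("pics/t10.png",c[:,:,::-1])
```

```text
9.9 [0.54853224 0.0757917  0.21139321] 0.10139829409482744 [-9.49405422 -4.32284766  5.6192422 ] [-0.91581999  1.90630144  0.0334417 ]
45.62387973077222 45.46030110751628
```

View pics/s10.png

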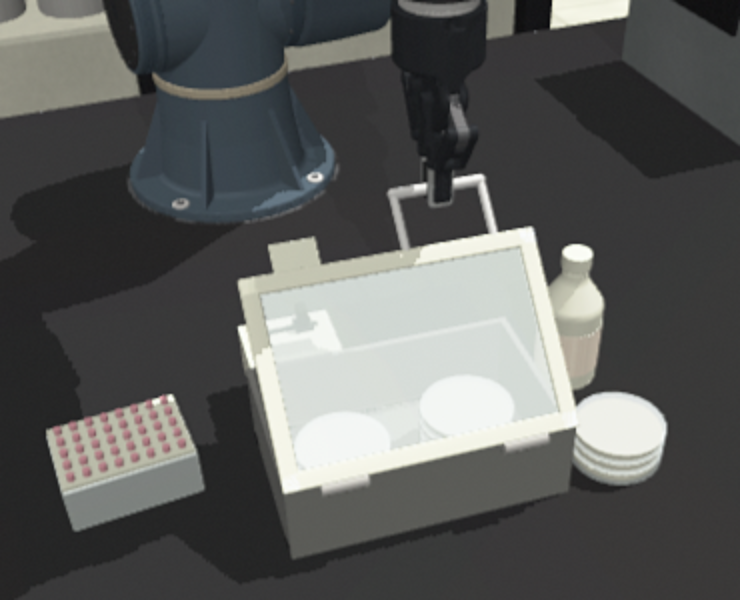

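View pics/w10.png

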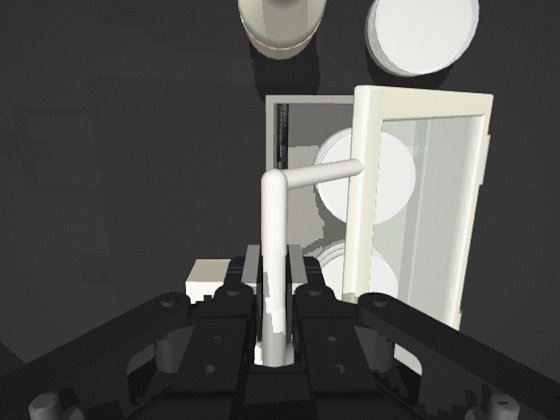

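View pics/t10.png

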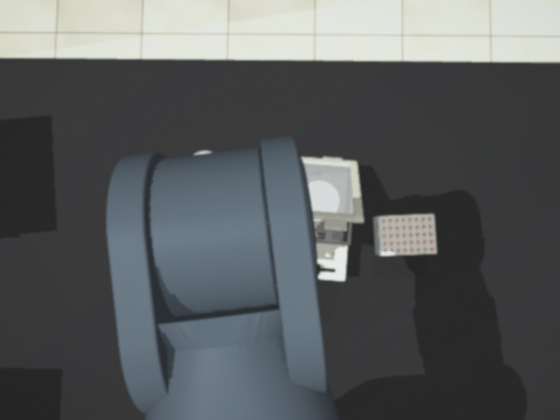

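>>> play_rows(series=[[[1, -0.03, -0.02, 0.03, 0, 0, 0], [1, -0.06, -0.03, 0.05, 0, 0, 0], [1, -0.06, -0.03, 0.05, 0, 0, 0], [1, -0.06, -0.03, 0.05, 0, 0, 0], [1, -0.06, -0.03, 0.05, 0, 0, 0], [1, -0.06, -0.03, 0.05, 0, 0, 0], [1, -0.06, -0.03, 0.05, 0, 0, 0], [1, -0.06, -0.03, 0.05, 0, 0, 0]]])

```text
clock: 10.85
tcp_pos: [0.5478, 0.0758, 0.2109]
ee_rot: [0.707, -0.022, 0.022, -0.707]
force: [3.0, -4.2, -5.9]
finger_gap: 0.1
```

Run:
```python
from h import *
s=bot.read_state();t=s["tcp_pos"];print(s["clock"],t,s["finger_gap"],s["force"],s["torque"],s["dq"].round(3))
```

```text
10.85 [0.54776997 0.07580393 0.21090171] 0.09987373710423902 [ 3.02396216 -4.15060771 -5.89057725] [-0.85150021 -0.41585406  0.01063301] [-0.001 -0.001  0.001 -0.001 -0.    -0.001]
```

Stable, holding at about 45°, forces small. Handing in.

Run:
```python
from rig import bot
print(bot.finish_job())
```

```text
the job is handed in; nothing more can be done
None
```

I tugged the cover gently up by its pull bar and found it free, so I left the thumb tab alone. I then lifted the cover to about 45° and handed in the job at 10.85 s, still holding it by the bar.

- **Tug:** the bar rose about 16 mm at about 2 N upward, and the white catch bracket did not move in the pictures.
- **Final hold:** the angle came out at 45.6° from the bar's height and 45.5° from its x position, just before a last correction of under 1 mm. The grip was steady on the bar with forces under 8 N. Sideways force during the lift reached about 11 N because I was slightly off the arc.
- **Neighbours:** the bottle, tip rack and dishes looked unmoved in the scene picture, by eye only. The arm hid the bottle and most of the dishes from the top camera.

**Disagreement:** the real fingertips sat about 40 mm higher than the reported TCP position implied. Both cameras showed this, and my first closing shut in the air above the bar without touching anything. I went 38 mm lower, checked in the pictures that the fingers were either side of the bar, and then gripped it. The angles above use the change in reported height since that grip and the reported x position, so the height offset does not affect them.

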